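# Vent and remove the pressure cap of a bench cooling unit

## Robot

A 6-joint arm with a two-finger parallel gripper is mounted at the origin on the work surface. World frame = base frame: x ahead of the robot, y to its left, z up, the work surface at z = 0. Lengths are in m, angles in rad, forces in N, time in s.
With the tool pointing down it reaches from about 0.3 to 0.875 m from the base axis. Payload 6.4 kg.
Tool frame: the origin (TCP) lies at the very end of the fingers, on their centre line; the grasp point (between the pads) lies 19 mm behind it; z points along the fingers, y is the line along which they close (so a half turn about z gives the same grasp; the last joint's range is limited). The gripper opens to 85 mm and grips with 20 to 120 N. Pads are 22 mm wide; open, the fingers measure 114 mm over their backs; the gripper's body (76 mm by 85 mm) begins 54 mm behind the grasp point. The pads swing forward as they close: fully open they stand 13 mm farther back than shut.
Start: joints at [1.107, 0.181, 1.607, -0, 1.354, -0.206], TCP at [0.147, 0.556, 0.231] pointing down, gripper open.
Joint ranges: [-2.99, 2.99], [-0.89, 2.07], [0.3, 2.58], [-1.14, 4.28], [0, 2.63], [-3.12, 3.12]. Speed limits (rad/s): [2.57, 2.57, 3.01, 3.14, 3.14, 3.14].

## Interface

Orientations are given as a unit quaternion [w, x, y, z].
In Python, from bench import ctrl, camera, calibration, order, outline_of gives the robot as it stands.
- The arm moves only by the tool move_arm, never from a script. Its argument "series" is a list that holds one entry, the list of rows, each a list of 5 numbers: the opening, from 0 (shut) to 1 (fully open), then the shift along the tool's x, y, z in mm, then the turn about the tool's z in rad. A call has exactly 10 rows; each row is the pose to reach, as a shift and turn from the pose commanded when the call began, along the tool's axes at that moment; what a row does not reach only later rows make up. A row lasts 1/12 s, in which the tool goes at most 41.7 mm and 7.16 degrees, less where a joint would pass 70% of its speed; a pose out of reach is approached as far as the arm can. A call with a gripper value outside its range is refused whole. The fingers move at their own pace and stop on an object; the grip force is fixed at half the most. Time passes only in rows, so rows that repeat a pose let the fingers close, or fill a call up. It gives the time, the measured TCP pose, the force, the opening and the grip force at its end, in the units of the state.
- ctrl.get_obs(): the state, without advancing time (a new reading comes with each control period).
- camera(name): name is "scene" or "side" or "wrist"; returns (picture, depth): 384x512x3 uint8, blue, green, red; 384x512 float32, m along the optical axis (not along the pixel's ray), 0 where there is no reading.
- calibration(name): a dict with "intrinsics" (3x3 intrinsics, pixels), "k1" (the pictures are not rectified: a ray, as slopes to the right and down, at radius r is drawn at 1 + k1 r^2 times it, then the intrinsics apply), "rvec" (rotation vector, rad) and "tvec" (3), from world to camera coordinates, as OpenCV has them. Camera axes: x right, y down, z forward; pixel columns grow to the right and rows downward; lengths in m; the calibration is good to about 2 mm. A picture is of the moment at which its call begins: read the wrist's pose just before it. calibration takes no time and is no camera call; for the wrist camera it gives the pose at the moment of the call.
- order.hand_in(): hands the job in; it is judged then, once.
Trained networks look in the newest picture that a camera, given by its name, has taken for a name from the list of things; names that differ only in an ending like _2 or _b are one class to them, and where a whole thing is asked for, a point or a joint stands for the part that bears it (a point fixed in the world has none). Each returns a list of dicts, best first, with "conf" (0 to 1); they miss things now and then, are a little off and sometimes report something else, mostly with a low value. They report only what shows in the picture. A call takes as long as a camera call.
- outline_of(target, camera): "region" (384x512 bool, what is visible of it) and "bbox" ([centre column, centre row, width, height] in pixels, round what is visible of it).
The state is a dict: "time_s": time; "q": joint angles; "dq": joint speeds; "joint_efforts": joint torques, N m; "eef_pos": TCP position; "eef_rot": TCP orientation; "wrist_force": force on the tool from outside, world axes, zero at the start; "torque": the same for the moment, N m; "opening": opening from 0.0 (shut) to 1.0 (fully open); "grasp_force": force on a finger pad.
Only numpy, scipy, OpenCV 4.12 (cv2) and the standard library are available. Lean on these libraries where they do the work, as an engineer would, in place of code of your own. Each camera call takes 0.05 s, during which the arm holds its last target. There are 200 camera calls.

## Task

Take the pressure cap off the bench cooling unit: without pressing, turn it anticlockwise (seen from above) until it just rests against its sprung first stop, without forcing that stop, and keep it there for about a second to vent; then press it down gently, not to the bottom, turn it on past the stop to the end of its turn, and lift it off. Stand the cap upright in the steel drip cup, grip bar up, disc resting on the cup's rim, without dropping it, let go, and leave everything else where it stands.

Things in the scene. Friction and masses are not known exactly. Their poses are not given: they have to be found in the camera images.
- unit: Fixed grey cooling unit, box 190 (x) x 160 (y) x 110 mm tall, front panel on its -x side, a short aluminium filler neck with the cap on its top. Origin: centre of the underside.
- neck (a point): Centre of the filler neck's mouth, at its rim, 34 mm above the unit's top, 144 mm above the bench. Neck 56 mm outside diameter, upright; flange, stop and seat are hidden inside. With the cap closed the cap's origin is 13 mm below this point and the cap's disc 11 mm above it.
- cap: Black pressure cap with grip bar, about 150 g, 61 mm tall. Origin: centre of the foot's bottom; z up its axis, x along the bar. From the origin: two lugs along x (46 mm tip to tip, 8 wide) at z 2-7 mm, stem 24 mm wide to z 24, disc 66 mm wide z 24-31, grip bar 56 (x) x 14 (y) mm z 31-61. Turns about z, anticlockwise from above to open; the whole turn is 45 to 90 degrees.
- cap_grip (a point): Middle of the cap's grip bar, 46 mm above the cap's origin, 15 mm below the bar's top. At the end of the turn, let up, the cap springs up 4 mm and then lifts straight out; raised 30 mm it is clear of the neck.
- stop (a joint): How far the cap has pushed back the sprung first stop, rad: 0 untouched, 4 N m/rad. Resting on it reads 0.03 to 0.09; 0.14 damages it. Its angle is hidden and varies: met after 10 to 55 degrees of turn, until then it turns almost freely (under 0.1 N m). From first touch it is 30 to 35 degrees more, pressed, to release, where a hard end stop is met.
- seat (a joint): Travel of the sprung seat under the cap, m: 0 with the cap closed, positive when the cap is pressed down, -0.004 when the cap is released or off. Spring 1200 N/m, pushing the cap up with 7 N at 0. The cap passes the first stop when pressed about 4 to 7 mm (roughly 10 to 14 N of push); over 9 mm the seal is crushed.
- cup: Fixed steel drip cup on a 96 mm round foot, standing on the bench, open upward. Origin: centre of the underside. Mouth 55 mm inside, 62 mm outside diameter, inner floor 9 mm and rim 40 mm above the bench.
- cup_rim (a point): Centre of the cup's mouth at rim height. With the cap standing in the cup its disc's underside rests here, so the cap's origin is 24 mm below.
- fitting: Bystander, leave alone: small brass hose fitting, 22 mm wide, 30 mm tall, standing on the unit's top at a rear corner. Origin: centre of the underside.
- spool: Bystander, leave alone: steel wire spool, 54 mm wide, 42 mm tall, standing. Origin: centre of the underside.
- spare_cap: Bystander, leave alone: round low black screw cap without a grip bar, 48 mm wide, 20 mm tall, lying on the bench. Origin: centre of the underside.
- adapter: Bystander, leave alone: small round pipe adapter, aluminium foot and brass stub, 32 mm wide, 32 mm tall, standing. Origin: centre of the underside.
- nut: Bystander, leave alone: steel hexagon nut, 26 mm wide, 12 mm tall, lying on the unit's top at the other rear corner. Origin: centre of the underside.

How it is judged:
On the way, in this order (a step that is already met when the one before it is completed fails the run):
1. the unpressed cap rests against its first stop for half a second (value of joint stop above 0.015 rad and value of joint seat between -0.002 and 0.002 m), for 0.5 s.
2. the cap is pressed down below the stop (value of joint seat above 0.003 m), for 0.1 s.
3. the cap is lifted clear of the neck (z of cap in the frame of neck above 0.005 m), for 0.1 s.
At the end, for the whole second after the job is handed in: The cap stands upright (within 7 degrees) and at rest in the drip cup, disc on the rim (height within 3 mm, centred within 8 mm), let go; the neck is open (horizontal distance between cap and cup_rim below 0.008 m and z of cap in the frame of cup_rim between -0.027 and -0.021 m and angle between cap's own z axis and vertical below 0.12 rad and linear speed of cap below 0.02 m/s and contact force between the fingers and cap below 0.1 N and value of joint seat below -0.002 m); the robot touches nothing.
It fails at once if the first stop is forced (pushed back more than 0.14 rad) (value of joint stop above 0.14 rad).
It fails at once if the seal is crushed (cap pressed more than 9 mm) (value of joint seat above 0.009 m).
It fails at once if the cap is dropped or thrown (linear speed of cap above 0.7 m/s and contact force between the fingers and cap below 0.1 N).
It fails at once if a bystander is moved by more than 20 mm (distance of any of fitting, spool, spare_cap, adapter, nut from where it was at the start of the episode above 0.02 m).
It also fails if it takes over 69 s, if anything falls off the work surface, if the arm or the gripper's body presses on something with over 40 N, if the wrist force passes 120 N, or if a joint passes its speed limit or range.

## Working session

There is one attempt and no reset: what is moved stays moved. The work goes in short steps, Python scripts to look and compute and a tool call to move; the robot and the scene stay as the last step left them, time stands still between calls to the robot, and variables do not carry over. Pictures are saved under pics/ and viewed, at most 10 in all, crops included, and the job is handed in when it is done.

Besides the shell and the picture viewer there is one more tool, called after "Request:" as a command line: name --argument value ..., lists and objects as JSON in quotes. move_arm: Moves the arm, as the interface text tells. Its arguments: {"type":"object","properties":{"series":{"type":"array","items":{"type":"array","items":{"type":"array","items":{"type":"number"}}}}},"required":["series"]}

```bash
ls; mkdir -p pics
cat > h.py <<'E'
import numpy as np, cv2
from bench import ctrl, camera, calibration, order, outline_of
def cloud(name, d, mask):
    c=calibration(name); K=np.array(c["intrinsics"]); k1=c["k1"]
    v,u=np.nonzero(mask&(d>0)); z=d[v,u]
    p=cv2.undistortPoints(np.stack([u,v],1).astype(float)[:,None],K,np.array([k1,0,0,0.]))[:,0]
    P=np.c_[p*z[:,None],z]
    R=cv2.Rodrigues(np.array(c["rvec"],float))[0]
    return (P-np.array(c["tvec"]).ravel())@R, np.c_[u,v]
E
python3 - <<'E'
from h import *
ims=[]
for n in ("scene","side"):
    im,d=camera(n); ims.append(im)
    for t in ("cap","cup","unit","fitting","spool","spare_cap","adapter","nut"):
        for o in outline_of(t,n)[:1]:
            P,_=cloud(n,d,o["region"])
            if len(P)<5: continue
            print(n,t,round(o["conf"],2),np.round(o["bbox"]),len(P),"lo",np.percentile(P,3,0).round(3),"hi",np.percentile(P,97,0).round(3))
            if t in("cap","cup"):
                top=P[P[:,2]>np.percentile(P[:,2],95)-0.006]
                r=cv2.minAreaRect((top[:,:2]*1000).astype(np.float32)); print("  top rect",r,top[:,2].mean())
cv2.imwrite("pics/a.png",cv2.resize(np.vstack(ims),None,fx=.78,fy=.78))
s=ctrl.get_obs(); print(s)
E
```

```text
pics
scene cap 0.59 [314. 205.  29.  32.] 560 lo [0.472 0.153 0.159] hi [0.529 0.21  0.194]
  top rect ((499.78564453125, 180.3642578125), (53.30554962158203, 13.580604553222656), 16.90607452392578) 0.19200271153933784
scene unit 0.69 [306. 233.  89.  95.] 4925 lo [0.436 0.11  0.027] hi [0.632 0.282 0.122]
scene spool 0.87 [210. 234.  26.  25.] 433 lo [ 0.646 -0.033  0.003] hi [0.691 0.012 0.046]
scene spare_cap 0.5 [268. 189.  18.  12.] 216 lo [ 0.429 -0.02   0.006] hi [0.47  0.022 0.023]
scene adapter 0.63 [238. 206.  13.  13.] 145 lo [ 0.533 -0.031  0.   ] hi [ 0.563 -0.005  0.035]
scene nut 0.58 [274. 238.  11.  14.] 115 lo [0.6   0.143 0.114] hi [0.623 0.167 0.126]
side cap 0.8 [215. 141.  31.  26.] 479 lo [0.47  0.147 0.155] hi [0.524 0.182 0.192]
  top rect ((497.19183349609375, 174.42074584960938), (53.153724670410156, 13.54550552368164), 15.899877548217773) 0.18946981002832533
side cup 0.89 [283. 324.  51.  51.] 1911 lo [ 0.474 -0.299  0.003] hi [ 0.554 -0.227  0.039]
  top rect ((513.02392578125, -256.39581298828125), (60.771881103515625, 60.66337585449219), 17.656936645507
[... 466 characters left out ...]
  0.164 0.123]
{'time_s': 0.9, 'q': array([ 1.10669354e+00,  1.80758300e-01,  1.60699621e+00,  1.01354670e-05,
        1.35380961e+00, -2.06313459e-01]), 'dq': array([-0.00097453,  0.0008445 ,  0.00071087, -0.0011129 , -0.00033812,
       -0.00219796]), 'joint_efforts': array([ 5.91289681e-04, -4.44821978e+01, -3.51692212e+01, -2.25712047e-04,
        4.19356923e-05,  4.29805013e-06]), 'eef_pos': array([0.14658772, 0.55601843, 0.23131376]), 'eef_rot': array([2.01813342e-08, 1.28539138e-01, 9.91704437e-01, 1.51017921e-05]), 'wrist_force': array([-0.05869183,  0.08409508, -0.60742403]), 'torque': array([-0.00119609,  0.01355561, -0.03686803]), 'grasp_force': 0.0, 'opening': 1.0044785291764409}
```

Request:
move_arm --series '[[[1, -15, -10, -20, 0.1], [1, -45, -28, -40, 0.22], [1, -80, -50, -69, 0.34], [1, -110, -70, -69, 0.46], [1, -145, -92, -69, 0.58], [1, -175, -111, -69, 0.7], [1, -205, -130, -69, 0.82], [1, -240, -152, -69, 0.94], [1, -270, -171, -69, 1.06], [1, -300, -190, -69, 1.18]]]'

```text
time_s: 1.73
eef_pos: [0.3893, 0.2942, 0.3006]
eef_rot: [0.0, 0.661, 0.75, 0.0]
wrist_force: [-0.2, 0.6, -0.9]
opening: 1.004
grasp_force: 0.0
```

```bash
cat >> h.py <<'E'
from scipy.spatial.transform import Rotation as Ro
def go(x,y,z,yaw_y):
    "shift (mm) and turn to bring TCP to xyz with tool y at yaw (deg)"
    s=ctrl.get_obs(); w,a,b,c=s["eef_rot"]; R=Ro.from_quat([a,b,c,w]).as_matrix()
    sh=R.T@(np.array([x,y,z])-s["eef_pos"])*1000
    cur=np.degrees(np.arctan2(R[1,1],R[0,1])); t=-(yaw_y-cur); t=(t+180)%360-180
    print("pos",s["eef_pos"].round(4),"yawy",cur.round(2),"tilt",np.degrees(np.arccos(-R[2,2])).round(2),"q",s["q"].round(2),"F",s["wrist_force"].round(1),"T",s["torque"].round(3),"t",s["time_s"])
    print("shift",sh.round(1),"turn",np.radians(t).round(3))
E
python3 -c "
from h import *
go(.4985,.177,.30,-73.6)"
```

```text
pos [0.3893 0.2942 0.3006] yawy 7.26 tilt 0.05 q [ 0.4  -0.07  1.73  0.    1.48  0.28] F [-0.2  0.6 -0.9] T [-0.008 -0.08   0.011] t 1.7333
shift [-130.1   93.5    0.6] turn 1.411
```

View pics/a.png

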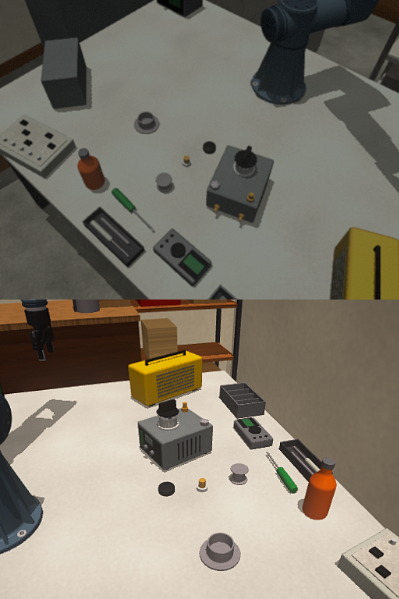

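Upper picture (scene): the unit with its cap is near (245,160) and the cup near (147,120). The lower picture (side) shows the cup at (220,548). The way over is clear.

Request:
move_arm --series '[[[1, -20, 14, 0, 0.12], [1, -45, 32, 0, 0.24], [1, -70, 50, 0, 0.36], [1, -95, 68, 0, 0.48], [1, -120, 86, 0, 0.6], [1, -130, 93.5, 0, 0.72], [1, -130, 93.5, 0, 0.84], [1, -130, 93.5, 0, 0.96], [1, -130, 93.5, 0, 1.08], [1, -130, 93.5, 0, 1.2]]]'

```text
time_s: 2.57
eef_pos: [0.4982, 0.1791, 0.3002]
eef_rot: [-0.0, 0.969, 0.246, -0.0]
wrist_force: [-0.5, 0.1, 0.3]
opening: 1.0
grasp_force: 0.0
```

```bash
cat > look.py <<'E'
from h import *
import sys
go(.4985,.177,.30,-73.6)
im,d=camera("wrist"); cv2.imwrite(sys.argv[1],im)
for o in outline_of("cap","wrist")[:1]:
    P,_=cloud("wrist",d,o["region"]); print(o["conf"],o["bbox"])
    zt=np.percentile(P[:,2],97); top=P[P[:,2]>zt-0.005]
    print("top",zt,cv2.minAreaRect((top[:,:2]*1000).astype(np.float32)),top.mean(0))
    ds=P[P[:,2]<zt-.02]; print(len(ds), ds.min(0),ds.max(0)) if len(ds) else 0
    disc=P[(P[:,2]<zt-.026)&(P[:,2]>zt-.034)]
    if len(disc)>20: print("disc",cv2.minEnclosingCircle((disc[:,:2]*1000).astype(np.float32)),disc[:,2].mean())
E
python3 look.py pics/w1.png
```

```text
pos [0.4982 0.1791 0.3002] yawy -61.51 tilt 0.01 q [0.12 0.03 1.64 0.   1.48 1.19] F [-0.5  0.1  0.3] T [-0.011  0.093 -0.016] t 2.5667
shift [-0.8  2.   0.2] turn 0.211
```

View pics/w1.png

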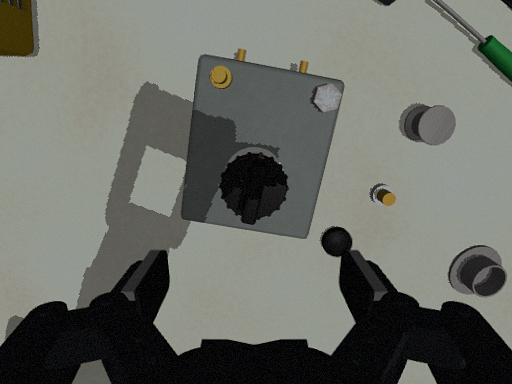

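The cap shows at about (253,187), with the bar's end toward (248,215). The detector missed it here, so I'll segment by depth instead.

```bash
cat > look2.py <<'E'
from h import *
import sys
go(.4985,.177,.30,-73.6)
im,d=camera("wrist")
P,uv=cloud("wrist",d,np.ones_like(d,bool))
m=(np.hypot(P[:,0]-.4985,P[:,1]-.178)<.05)
Q=P[m&(P[:,2]>.18)&(P[:,2]<.21)]
print("bar",len(Q),Q.mean(0),np.percentile(Q,[2,98],axis=0).round(4).tolist(),cv2.minAreaRect((Q[:,:2]*1000).astype(np.float32)))
Q=P[m&(P[:,2]>.147)&(P[:,2]<.165)]
print("disc",len(Q),cv2.minEnclosingCircle((Q[:,:2]*1000).astype(np.float32)),Q[:,2].mean())
E
python3 look2.py
```

```text
pos [0.4982 0.1793 0.3003] yawy -61.22 tilt 0.0 q [0.12 0.03 1.64 0.   1.48 1.19] F [0.3 0.9 0.5] T [ 0.014  0.025 -0.021] t 2.6667
shift [-0.8  2.1  0.3] turn 0.216
bar 970 [0.50096077 0.18087953 0.19173863] [[0.4744, 0.1688, 0.1837], [0.5257, 0.1923, 0.1937]] ((499.2319030761719, 180.00433349609375), (55.718143463134766, 14.12333869934082), 16.729267120361328)
disc 2545 ((498.9029235839844, 180.01620483398438), 34.697452545166016) 0.1623148044699979
```

```bash
python3 -c "
from h import *
go(.499,.180,.1665,-73.3)"
```

```text
pos [0.4981 0.1793 0.3003] yawy -60.96 tilt 0.0 q [ 0.12  0.03  1.64 -0.    1.48  1.19] F [ 0.4  0.4 -0.5] T [-0.026  0.02  -0.015] t 2.7167
shift [  1.1  -0.2 133.8] turn 0.215
```

Request:
move_arm --series '[[[1, 1, 0, 20, 0.1], [1, 1, 0, 45, 0.212], [1, 1, 0, 70, 0.212], [1, 1, 0, 90, 0.212], [1, 1, 0, 108, 0.212], [1, 1, 0, 122, 0.212], [1, 1, 0, 130, 0.212], [1, 1, 0, 133.8, 0.212], [1, 1, 0, 133.8, 0.212], [1, 1, 0, 133.8, 0.212]]]'

```text
time_s: 3.55
eef_pos: [0.4995, 0.1799, 0.1673]
eef_rot: [0.0, 0.989, 0.146, 0.001]
wrist_force: [0.4, 0.4, 0.2]
opening: 1.0
grasp_force: 0.0
```

```bash
python3 -c "
from h import *
go(.499,.180,.1665,-73.3)
im,d=camera('wrist'); cv2.imwrite('pics/w2.png',im)"
```

```text
pos [0.4995 0.1799 0.1673] yawy -73.22 tilt 0.06 q [0.12 0.15 1.78 0.   1.21 1.4 ] F [0.4 0.4 0.2] T [-0.001 -0.001 -0.018] t 3.55
shift [-0.5 -0.2  0.8] turn 0.001
```

View pics/w2.png

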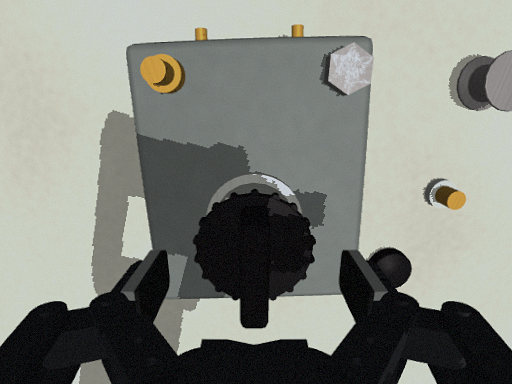

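The bar is vertical at column 255, centred between the pads. Closing.

Request:
move_arm --series '[[[0, 0, 0, 0, 0], [0, 0, 0, 0, 0], [0, 0, 0, 0, 0], [0, 0, 0, 0, 0], [0, 0, 0, 0, 0], [0, 0, 0, 0, 0], [0, 0, 0, 0, 0], [0, 0, 0, 0, 0], [0, 0, 0, 0, 0], [0, 0, 0, 0, 0]]]'

```text
time_s: 4.43
eef_pos: [0.4991, 0.1798, 0.1667]
eef_rot: [0.0, 0.989, 0.145, 0.0]
wrist_force: [-1.7, -0.8, 2.7]
opening: 0.154
grasp_force: 59.8
```

```bash
python3 -c "
from h import *
go(.499,.180,.1665,-73.3); print(ctrl.get_obs()['opening'],ctrl.get_obs()['grasp_force'])"
```

```text
pos [0.4991 0.1798 0.1667] yawy -73.28 tilt 0.01 q [ 0.12  0.15  1.78 -0.    1.21  1.4 ] F [-1.7 -0.8  2.7] T [-0.104  0.134  0.006] t 4.4333
shift [-0.1 -0.2  0.2] turn 0.0
0.15377970922480955 59.815465807914734
```

Request:
move_arm --series '[[[0, 0, 0, 0, -0.04], [0, 0, 0, 0, -0.08], [0, 0, 0, 0, -0.12], [0, 0, 0, 0, -0.16], [0, 0, 0, 0, -0.19], [0, 0, 0, 0, -0.21], [0, 0, 0, 0, -0.22], [0, 0, 0, 0, -0.22], [0, 0, 0, 0, -0.22], [0, 0, 0, 0, -0.22]]]'

```text
time_s: 5.27
eef_pos: [0.4992, 0.18, 0.1667]
eef_rot: [-0.0, 0.967, 0.253, 0.0]
wrist_force: [0.2, -0.2, 4.5]
opening: 0.152
grasp_force: 60.1
```

```bash
python3 -c "
from h import *
go(.499,.180,.1665,-73.3)"
```

```text
pos [0.4992 0.18   0.1667] yawy -60.7 tilt 0.03 q [0.12 0.15 1.78 0.   1.21 1.18] F [ 0.2 -0.2  4.5] T [ 0.089  0.023 -0.006] t 5.2667
shift [-0.2 -0.2  0.2] turn 0.22
```

Request:
move_arm --series '[[[0, 0, 0, 0, -0.02], [0, 0, 0, 0, -0.04], [0, 0, 0, 0, -0.06], [0, 0, 0, 0, -0.07], [0, 0, 0, 0, -0.07], [0, 0, 0, 0, -0.07], [0, 0, 0, 0, -0.07], [0, 0, 0, 0, -0.07], [0, 0, 0, 0, -0.07], [0, 0, 0, 0, -0.07]]]'

```text
time_s: 6.1
eef_pos: [0.4992, 0.1799, 0.1667]
eef_rot: [0.0, 0.958, 0.287, 0.0]
wrist_force: [-0.6, 0.5, 6.2]
opening: 0.152
grasp_force: 60.2
```

```bash
python3 -c "
from h import *
go(.499,.180,.1665,-73.3)"
```

```text
pos [0.4992 0.1799 0.1667] yawy -56.62 tilt 0.03 q [0.12 0.15 1.78 0.   1.21 1.11] F [-0.6  0.5  6.2] T [ 0.063  0.007 -0.034] t 6.1
shift [-0.1 -0.2  0.2] turn 0.291
```

Request:
move_arm --series '[[[0, 0, 0, 0, -0.02], [0, 0, 0, 0, -0.04], [0, 0, 0, 0, -0.06], [0, 0, 0, 0, -0.07], [0, 0, 0, 0, -0.07], [0, 0, 0, 0, -0.07], [0, 0, 0, 0, -0.07], [0, 0, 0, 0, -0.07], [0, 0, 0, 0, -0.07], [0, 0, 0, 0, -0.07]]]'

```text
time_s: 6.93
eef_pos: [0.4992, 0.1799, 0.1667]
eef_rot: [0.0, 0.947, 0.321, 0.0]
wrist_force: [-0.4, 1.0, 4.5]
opening: 0.151
grasp_force: 60.3
```

```bash
python3 -c "
from h import *
go(.499,.180,.1665,-73.3)"
```

```text
pos [0.4992 0.1799 0.1667] yawy -52.61 tilt 0.03 q [ 0.12  0.15  1.78 -0.    1.21  1.04] F [-0.4  1.   4.5] T [0.097 0.062 0.045] t 6.9333
shift [-0.1 -0.2  0.2] turn 0.361
```

Noise of about ±0.04 N m, no stop yet (0.36 rad so far).

Request:
move_arm --series '[[[0, 0, 0, 0, -0.02], [0, 0, 0, 0, -0.04], [0, 0, 0, 0, -0.06], [0, 0, 0, 0, -0.07], [0, 0, 0, 0, -0.07], [0, 0, 0, 0, -0.07], [0, 0, 0, 0, -0.07], [0, 0, 0, 0, -0.07], [0, 0, 0, 0, -0.07], [0, 0, 0, 0, -0.07]]]'

```text
time_s: 7.77
eef_pos: [0.4992, 0.1798, 0.1667]
eef_rot: [0.0, 0.935, 0.353, 0.0]
wrist_force: [0.3, 0.6, 5.4]
opening: 0.148
grasp_force: 60.3
```

```bash
python3 -c "
from h import *
go(.499,.180,.1665,-73.3)"
```

```text
pos [0.4992 0.1798 0.1667] yawy -48.6 tilt 0.03 q [ 0.12  0.15  1.78 -0.    1.21  0.97] F [0.3 0.6 5.4] T [ 0.065  0.032 -0.026] t 7.7667
shift [-0.1 -0.3  0.2] turn 0.431
```

Request:
move_arm --series '[[[0, 0, 0, 0, -0.02], [0, 0, 0, 0, -0.04], [0, 0, 0, 0, -0.06], [0, 0, 0, 0, -0.07], [0, 0, 0, 0, -0.07], [0, 0, 0, 0, -0.07], [0, 0, 0, 0, -0.07], [0, 0, 0, 0, -0.07], [0, 0, 0, 0, -0.07], [0, 0, 0, 0, -0.07]]]'

```text
time_s: 8.6
eef_pos: [0.4992, 0.1798, 0.1667]
eef_rot: [0.0, 0.923, 0.386, 0.0]
wrist_force: [-0.8, 0.1, 5.5]
opening: 0.153
grasp_force: 60.3
```

```bash
python3 -c "
from h import *
go(.499,.180,.1665,-73.3)"
```

```text
pos [0.4992 0.1798 0.1667] yawy -44.59 tilt 0.02 q [ 0.12  0.15  1.78 -0.    1.21  0.9 ] F [-0.8  0.1  5.5] T [ 0.053  0.002 -0.039] t 8.6
shift [-0.  -0.3  0.2] turn 0.501
```

Request:
move_arm --series '[[[0, 0, 0, 0, -0.02], [0, 0, 0, 0, -0.04], [0, 0, 0, 0, -0.06], [0, 0, 0, 0, -0.07], [0, 0, 0, 0, -0.07], [0, 0, 0, 0, -0.07], [0, 0, 0, 0, -0.07], [0, 0, 0, 0, -0.07], [0, 0, 0, 0, -0.07], [0, 0, 0, 0, -0.07]]]'

```text
time_s: 9.43
eef_pos: [0.4992, 0.1798, 0.1667]
eef_rot: [0.0, 0.908, 0.418, 0.0]
wrist_force: [-0.3, 0.0, 5.6]
opening: 0.149
grasp_force: 60.3
```

```bash
python3 -c "
from h import *
go(.499,.180,.1665,-73.3)"
```

```text
pos [0.4992 0.1798 0.1667] yawy -40.58 tilt 0.02 q [ 0.12  0.15  1.78 -0.    1.21  0.83] F [-0.3  0.   5.6] T [ 0.008  0.042 -0.027] t 9.4333
shift [ 0.  -0.3  0.2] turn 0.571
```

Request:
move_arm --series '[[[0, 0, 0, 0, -0.02], [0, 0, 0, 0, -0.04], [0, 0, 0, 0, -0.06], [0, 0, 0, 0, -0.07], [0, 0, 0, 0, -0.07], [0, 0, 0, 0, -0.07], [0, 0, 0, 0, -0.07], [0, 0, 0, 0, -0.07], [0, 0, 0, 0, -0.07], [0, 0, 0, 0, -0.07]]]'

```text
time_s: 10.27
eef_pos: [0.4992, 0.1798, 0.1667]
eef_rot: [0.0, 0.893, 0.45, 0.0]
wrist_force: [0.3, 1.0, 4.6]
opening: 0.147
grasp_force: 60.3
```

```bash
python3 -c "
from h import *
go(.499,.180,.1665,-73.3)"
```

```text
pos [0.4992 0.1798 0.1667] yawy -36.57 tilt 0.03 q [ 0.12  0.15  1.78 -0.    1.21  0.76] F [0.3 1.  4.6] T [ 0.051  0.048 -0.013] t 10.2667
shift [ 0.1 -0.3  0.2] turn 0.641
```

Request:
move_arm --series '[[[0, 0, 0, 0, -0.02], [0, 0, 0, 0, -0.04], [0, 0, 0, 0, -0.06], [0, 0, 0, 0, -0.07], [0, 0, 0, 0, -0.07], [0, 0, 0, 0, -0.07], [0, 0, 0, 0, -0.07], [0, 0, 0, 0, -0.07], [0, 0, 0, 0, -0.07], [0, 0, 0, 0, -0.07]]]'

```text
time_s: 11.1
eef_pos: [0.4992, 0.1798, 0.1667]
eef_rot: [0.0, 0.877, 0.481, 0.0]
wrist_force: [-1.1, 1.0, 5.1]
opening: 0.15
grasp_force: 60.3
```

```bash
python3 -c "
from h import *
go(.499,.180,.1665,-73.3)"
```

```text
pos [0.4992 0.1798 0.1667] yawy -32.55 tilt 0.03 q [ 0.12  0.15  1.78 -0.    1.21  0.69] F [-1.1  1.   5.1] T [0.136 0.026 0.008] t 11.1
shift [ 0.1 -0.3  0.2] turn 0.711
```

Request:
move_arm --series '[[[0, 0, 0, 0, -0.02], [0, 0, 0, 0, -0.04], [0, 0, 0, 0, -0.06], [0, 0, 0, 0, -0.07], [0, 0, 0, 0, -0.07], [0, 0, 0, 0, -0.07], [0, 0, 0, 0, -0.07], [0, 0, 0, 0, -0.07], [0, 0, 0, 0, -0.07], [0, 0, 0, 0, -0.07]]]'

```text
time_s: 11.93
eef_pos: [0.4991, 0.1798, 0.1667]
eef_rot: [0.0, 0.86, 0.511, 0.0]
wrist_force: [-0.7, 0.8, 5.7]
opening: 0.15
grasp_force: 60.3
```

```bash
python3 -c "
from h import *
go(.499,.180,.1665,-73.3)"
```

```text
pos [0.4991 0.1798 0.1667] yawy -28.55 tilt 0.01 q [ 0.12  0.15  1.78 -0.    1.21  0.62] F [-0.7  0.8  5.7] T [ 0.056  0.08  -0.056] t 11.9333
shift [ 0.1 -0.2  0.2] turn 0.781
```

Request:
move_arm --series '[[[0, 0, 0, 0, -0.02], [0, 0, 0, 0, -0.04], [0, 0, 0, 0, -0.05], [0, 0, 0, 0, -0.05], [0, 0, 0, 0, -0.05], [0, 0, 0, 0, -0.05], [0, 0, 0, 0, -0.05], [0, 0, 0, 0, -0.05], [0, 0, 0, 0, -0.05], [0, 0, 0, 0, -0.05]]]'

```text
time_s: 12.77
eef_pos: [0.4989, 0.1799, 0.1666]
eef_rot: [-0.0, 0.847, 0.532, -0.0]
wrist_force: [-1.6, -0.1, 5.1]
opening: 0.153
grasp_force: 60.3
```

```bash
cat > tq.py <<'E'
from h import *
go(.499,.180,.1665,-73.3)
T=[]
for i in range(3):
    T.append(ctrl.get_obs()["torque"][2]); camera("side")
T.append(ctrl.get_obs()["torque"][2]); print(np.round(T,3),np.mean(T))
E
python3 tq.py
```

```text
pos [0.4989 0.1799 0.1666] yawy -25.69 tilt 0.02 q [0.12 0.15 1.78 0.   1.21 0.57] F [-1.6 -0.1  5.1] T [ 0.128  0.281 -0.053] t 12.7667
shift [0.2 0.1 0.1] turn 0.831
[-0.053 -0.148 -0.059 -0.138] -0.09963889899753461
```

Contact: Tz is about -0.1 N m. A little more turn, then hold for a second.

Request:
move_arm --series '[[[0, 0, 0, 0, -0.01], [0, 0, 0, 0, -0.02], [0, 0, 0, 0, -0.03], [0, 0, 0, 0, -0.03], [0, 0, 0, 0, -0.03], [0, 0, 0, 0, -0.03], [0, 0, 0, 0, -0.03], [0, 0, 0, 0, -0.03], [0, 0, 0, 0, -0.03], [0, 0, 0, 0, -0.03]]]'

```text
time_s: 13.75
eef_pos: [0.4988, 0.1799, 0.1666]
eef_rot: [-0.0, 0.839, 0.545, -0.0]
wrist_force: [-1.8, -0.7, 6.2]
opening: 0.157
grasp_force: 60.4
```

```bash
python3 tq.py
```

```text
pos [0.4988 0.1799 0.1666] yawy -23.98 tilt 0.03 q [0.12 0.15 1.78 0.   1.21 0.54] F [-1.8 -0.7  6.2] T [ 0.17   0.283 -0.19 ] t 13.75
shift [0.2 0.2 0.1] turn 0.861
[-0.19  -0.093 -0.17  -0.157] -0.1524679208741809
```

Request:
move_arm --series '[[[0, 0, 0, 0, -0.008], [0, 0, 0, 0, -0.015], [0, 0, 0, 0, -0.015], [0, 0, 0, 0, -0.015], [0, 0, 0, 0, -0.015], [0, 0, 0, 0, -0.015], [0, 0, 0, 0, -0.015], [0, 0, 0, 0, -0.015], [0, 0, 0, 0, -0.015], [0, 0, 0, 0, -0.015]]]'

```text
time_s: 14.73
eef_pos: [0.4988, 0.1799, 0.1666]
eef_rot: [-0.0, 0.834, 0.551, -0.0]
wrist_force: [-1.8, 0.8, 6.5]
opening: 0.148
grasp_force: 60.4
```

```bash
python3 tq.py
```

```text
pos [0.4988 0.1799 0.1666] yawy -23.12 tilt 0.04 q [0.12 0.15 1.78 0.   1.21 0.53] F [-1.8  0.8  6.5] T [ 0.132  0.288 -0.249] t 14.7333
shift [0.2 0.2 0.1] turn 0.876
[-0.249 -0.212 -0.183 -0.132] -0.19406794938858574
```

Request:
move_arm --series '[[[0, 0, 0, 0, 0], [0, 0, 0, 0, 0], [0, 0, 0, 0, 0], [0, 0, 0, 0, 0], [0, 0, 0, 0, 0], [0, 0, 0, 0, 0], [0, 0, 0, 0, 0], [0, 0, 0, 0, 0], [0, 0, 0, 0, 0], [0, 0, 0, 0, 0]]]'

```text
time_s: 15.72
eef_pos: [0.4987, 0.1799, 0.1666]
eef_rot: [-0.0, 0.834, 0.551, -0.0]
wrist_force: [-1.9, 0.6, 6.5]
opening: 0.148
grasp_force: 60.4
```

```bash
python3 tq.py
```

```text
pos [0.4987 0.1799 0.1666] yawy -23.12 tilt 0.04 q [0.12 0.15 1.78 0.   1.21 0.53] F [-1.9  0.6  6.5] T [ 0.137  0.381 -0.255] t 15.7167
shift [0.2 0.2 0.1] turn 0.876
[-0.255 -0.204 -0.197 -0.25 ] -0.22638655996371138
```

Request:
move_arm --series '[[[0, 0, 0, 0.8, 0], [0, 0, 0, 1.6, 0], [0, 0, 0, 2.4, 0], [0, 0, 0, 3.2, 0], [0, 0, 0, 4, 0], [0, 0, 0, 4.8, 0], [0, 0, 0, 5.5, 0], [0, 0, 0, 5.5, 0], [0, 0, 0, 5.5, 0], [0, 0, 0, 5.5, 0]]]'

```text
time_s: 16.7
eef_pos: [0.499, 0.1799, 0.1619]
eef_rot: [-0.0, 0.834, 0.551, -0.0]
wrist_force: [-3.0, 0.3, 10.8]
opening: 0.151
grasp_force: 61.1
```

```bash
python3 tq.py
```

```text
pos [0.499  0.1799 0.1619] yawy -23.09 tilt 0.0 q [0.12 0.16 1.78 0.   1.2  0.53] F [-3.   0.3 10.8] T [ 0.058  0.737 -0.032] t 16.7
shift [ 0.1  0.  -4.6] turn 0.876
[-0.032 -0.03  -0.012  0.001] -0.01859052897183922
```

Request:
move_arm --series '[[[0, 0, 0, 0.5, 0], [0, 0, 0, 1, 0], [0, 0, 0, 1.2, 0], [0, 0, 0, 1.2, 0], [0, 0, 0, 1.2, -0.02], [0, 0, 0, 1.2, -0.04], [0, 0, 0, 1.2, -0.06], [0, 0, 0, 1.2, -0.06], [0, 0, 0, 1.2, -0.06], [0, 0, 0, 1.2, -0.06]]]'

```text
time_s: 17.68
eef_pos: [0.4992, 0.1799, 0.161]
eef_rot: [0.0, 0.817, 0.576, 0.0]
wrist_force: [-3.5, -0.3, 12.8]
opening: 0.15
grasp_force: 61.3
```

```bash
python3 tq.py
```

```text
pos [0.4992 0.1799 0.161 ] yawy -19.66 tilt 0.03 q [ 0.12  0.16  1.78 -0.    1.2   0.47] F [-3.5 -0.3 12.8] T [0.004 0.681 0.   ] t 17.6833
shift [-0.  -0.2 -5.5] turn 0.936
[ 0.    -0.002 -0.048 -0.035] -0.021038736014913968
```

Request:
move_arm --series '[[[0, 0, 0, 0, -0.04], [0, 0, 0, 0, -0.09], [0, 0, 0, 0, -0.14], [0, 0, 0, 0, -0.19], [0, 0, 0, 0, -0.24], [0, 0, 0, 0, -0.29], [0, 0, 0, 0, -0.33], [0, 0, 0, 0, -0.36], [0, 0, 0, 0, -0.36], [0, 0, 0, 0, -0.36]]]'

```text
time_s: 18.67
eef_pos: [0.5, 0.18, 0.1613]
eef_rot: [0.001, 0.701, 0.713, 0.001]
wrist_force: [-0.8, -0.3, 12.2]
opening: 0.149
grasp_force: 61.3
```

```bash
python3 tq.py
```

```text
pos [0.5    0.18   0.1613] yawy 0.98 tilt 0.14 q [ 0.12  0.16  1.78 -0.    1.2   0.1 ] F [-0.8 -0.3 12.2] T [ 0.084  0.302 -0.047] t 18.6667
shift [ 0.  -1.  -5.2] turn 1.296
[-0.047 -0.049 -0.001  0.032] -0.01594455029385864
```

Request:
move_arm --series '[[[0, 0, 0, 0, -0.03], [0, 0, 0, 0, -0.06], [0, 0, 0, 0, -0.09], [0, 0, 0, 0, -0.11], [0, 0, 0, 0, -0.13], [0, 0, 0, 0, -0.13], [0, 0, 0, 0, -0.13], [0, 0, 0, 0, -0.13], [0, 0, 0, 0, -0.13], [0, 0, 0, 0, -0.13]]]'

```text
time_s: 19.65
eef_pos: [0.4996, 0.1798, 0.1613]
eef_rot: [0.001, 0.653, 0.757, 0.0]
wrist_force: [-3.5, 0.7, 14.0]
opening: 0.151
grasp_force: 61.5
```

```bash
python3 tq.py
```

```text
pos [0.4996 0.1798 0.1613] yawy 8.4 tilt 0.08 q [ 0.12  0.16  1.78 -0.    1.2  -0.02] F [-3.5  0.7 14. ] T [-0.079  0.606 -0.173] t 19.65
shift [ 0.2 -0.5 -5.2] turn 1.426
[-0.173 -0.167 -0.176 -0.218] -0.183442865137453
```

Request:
move_arm --series '[[[0, 0, 0, 0, -0.02], [0, 0, 0, 0, -0.04], [0, 0, 0, 0, -0.04], [0, 0, 0, 0, -0.04], [0, 0, 0, 0, -0.04], [0, 0, 0, 0, -0.04], [0, 0, 0, 0, -0.04], [0, 0, 0, 0, -0.04], [0, 0, 0, 0, -0.04], [0, 0, 0, 0, -0.04]]]'

```text
time_s: 20.63
eef_pos: [0.499, 0.1797, 0.1612]
eef_rot: [0.0, 0.638, 0.77, -0.0]
wrist_force: [-4.9, -0.7, 15.2]
opening: 0.151
grasp_force: 61.8
```

```bash
python3 tq.py
```

```text
pos [0.499  0.1797 0.1612] yawy 10.68 tilt 0.03 q [ 0.12  0.16  1.78 -0.    1.2  -0.06] F [-4.9 -0.7 15.2] T [-0.247  1.039 -0.199] t 20.6333
shift [ 0.3  0.1 -5.3] turn 1.466
[-0.199 -0.272 -0.294 -0.272] -0.25908968195128057
```

At the end stop. Letting up to see whether the cap is released.

Request:
move_arm --series '[[[0, 0, 0, -1.2, 0], [0, 0, 0, -2.4, 0], [0, 0, 0, -3.6, 0], [0, 0, 0, -4.8, 0], [0, 0, 0, -6, 0], [0, 0, 0, -7.2, 0], [0, 0, 0, -8.4, 0], [0, 0, 0, -9.6, 0], [0, 0, 0, -10.8, 0], [0, 0, 0, -10.8, 0]]]'

```text
time_s: 21.62
eef_pos: [0.4987, 0.1797, 0.1704]
eef_rot: [-0.0, 0.638, 0.77, -0.0]
wrist_force: [-0.8, -1.2, 1.0]
opening: 0.149
grasp_force: 59.6
```

```bash
python3 tq.py
```

```text
pos [0.4987 0.1797 0.1704] yawy 10.67 tilt 0.05 q [ 0.12  0.15  1.78 -0.    1.22 -0.06] F [-0.8 -1.2  1. ] T [-0.258  0.183 -0.07 ] t 21.6167
shift [0.3 0.3 3.9] turn 1.466
[-0.07  -0.048 -0.05  -0.038] -0.05135600838189261
```

Request:
move_arm --series '[[[0, 0, 0, -1.5, 0], [0, 0, 0, -3, 0], [0, 0, 0, -5, 0], [0, 0, 0, -8, 0], [0, 0, 0, -12, 0], [0, 0, 0, -18, 0], [0, 0, 0, -25, 0], [0, 0, 0, -35, 0], [0, 0, 0, -45, 0], [0, 0, 0, -55, 0]]]'

```text
time_s: 22.6
eef_pos: [0.4993, 0.1799, 0.2271]
eef_rot: [0.0, 0.638, 0.77, 0.0]
wrist_force: [-0.1, -0.7, -1.4]
opening: 0.15
grasp_force: 59.3
```

Run:
```python
from h import *
go(.513,-.2564,.26,-80)
im,d=camera("scene"); cv2.imwrite("pics/s2.png",cv2.resize(im[110:290,130:400],None,fx=2.5,fy=2.5))
for n in("scene","side"):
    im,d=camera(n)
    P,uv=cloud(n,d,np.ones_like(d,bool))
    q=P[(np.hypot(P[:,0]-.513,P[:,1]+.256)<.045)&(P[:,2]>.034)&(P[:,2]<.05)]
    print(n,len(q),cv2.minEnclosingCircle((q[:,:2]*1000).astype(np.float32)),q[:,2].mean())
```

```text
pos [0.4993 0.1799 0.2271] yawy 10.66 tilt 0.05 q [ 0.12  0.08  1.72 -0.    1.33 -0.06] F [-0.1 -0.7 -1.4] T [-0.034 -0.035  0.035] t 22.6
shift [-431.3  -67.2  -32.9] turn 1.582
scene 114 ((516.0609130859375, -252.494140625), 33.19407272338867) 0.03887835237972934
side 241 ((514.0447387695312, -255.62562561035156), 31.502513885498047) 0.03754662064050994
```

View pics/s2.png

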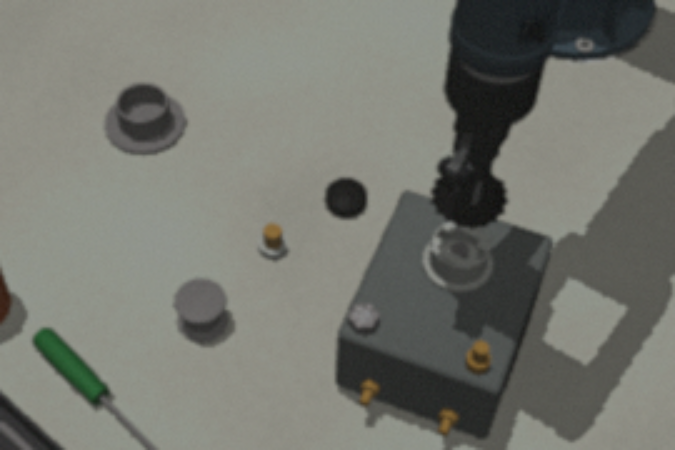

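The cap is held at (468,200) and the neck at (458,255) is open. I'll carry it over, stopping just past the cup so the wrist camera can see the cup.

Request:
move_arm --series '[[[0, -6, -1, 0, 0], [0, -20, -3, 0, 0], [0, -45, -6, 0, 0], [0, -75, -10, 0, 0], [0, -108, -15, 0, 0], [0, -142, -19, 0, 0], [0, -176, -24, 0, 0], [0, -210, -28, 0, 0], [0, -243, -33, 0, 0], [0, -270, -36, 0, 0]]]'

```text
time_s: 23.58
eef_pos: [0.5127, -0.0947, 0.2248]
eef_rot: [-0.0, 0.639, 0.769, -0.0]
wrist_force: [0.1, -0.1, -0.1]
opening: 0.151
grasp_force: 59.3
```

Request:
move_arm --series '[[[0, -20, -3, 0, 0], [0, -45, -6, 0, 0], [0, -75, -10, 0, 0], [0, -105, -14, 0, 0], [0, -135, -18, 0, 0], [0, -165, -22, 0, 0], [0, -190, -26, 0, 0], [0, -208, -28, 0, 0], [0, -220, -30, 0, 0], [0, -220, -30, 0, 0]]]'

```text
time_s: 24.42
eef_pos: [0.5239, -0.3162, 0.2246]
eef_rot: [-0.001, 0.639, 0.769, -0.0]
wrist_force: [0.5, 1.0, -1.5]
opening: 0.151
grasp_force: 59.3
```

Run:
```python
from h import *
go(.514,-.256,.12,10.7)
im,d=camera("wrist"); cv2.imwrite("pics/w3.png",im)
P,uv=cloud("wrist",d,np.ones_like(d,bool))
m=(np.hypot(P[:,0]-.514,P[:,1]+.256)<.042)&(P[:,2]>.034)&(P[:,2]<.048); q=P[m]
print(len(q),cv2.minEnclosingCircle((q[:,:2]*1000).astype(np.float32)),q[:,2].mean(),q.min(0),q.max(0))
A=np.c_[q[:,:2],np.ones(len(q))]; s=np.linalg.lstsq(A,(q[:,:2]**2).sum(1),rcond=None)[0]; print("fit",s[:2]/2)
for o in outline_of("cup","wrist")[:1]: print(o["conf"],o["bbox"])
```

```text
pos [ 0.5239 -0.3162  0.2246] yawy 10.51 tilt 0.07 q [-0.74  0.27  1.52 -0.    1.36 -0.92] F [ 0.5  1.  -1.5] T [0.044 0.003 0.049] t 24.4167
shift [ 61.    1.4 104.6] turn -0.003
615 ((515.9559936523438, -252.99591064453125), 30.750455856323242) 0.040132836009883655 [ 0.48522404 -0.28334294  0.03401055] [ 0.54656572 -0.22235379  0.04293404]
fit [ 0.51587692 -0.25296347]
0.78 [256.9, 118.8, 80.1, 83.9]
```

View pics/w3.png

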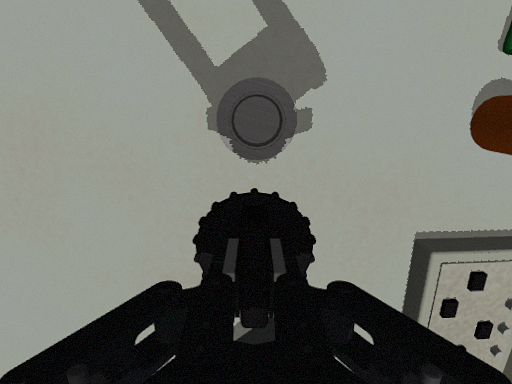

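Cup seen at (257,119), which puts its mouth centre at (0.516,-0.253). I'll move over it and come down to just above.

Request:
move_arm --series '[[[0, 10, 1, 0, 0], [0, 30, 2, 0, 0], [0, 50, 3, 20, 0], [0, 60, 3.8, 45, 0], [0, 63.6, 3.8, 70, 0], [0, 63.6, 3.8, 95, 0], [0, 63.6, 3.8, 113, 0], [0, 63.6, 3.8, 124, 0], [0, 63.6, 3.8, 124, 0], [0, 63.6, 3.8, 124, 0]]]'

```text
time_s: 25.35
eef_pos: [0.5169, -0.2497, 0.1019]
eef_rot: [-0.0, 0.638, 0.77, 0.0]
wrist_force: [-0.2, 0.2, -1.2]
opening: 0.15
grasp_force: 59.3
```

Run:
```python
from h import *
go(.516,-.253,.053,10.5)
for n in("scene","side"):
    im,d=camera(n)
    P,uv=cloud(n,d,np.ones_like(d,bool))
    r=np.hypot(P[:,0]-.516,P[:,1]+.253)
    for lo,hi in((.03,.05),(.062,.088),(.088,.1)):
        q=P[(r<.045)&(P[:,2]>lo)&(P[:,2]<hi)]
        if len(q)>10: print(n,lo,len(q),cv2.minEnclosingCircle((q[:,:2]*1000).astype(np.float32)),q[:,2].mean())
    if n=="side":
        x=[int(v) for v in (230,250)]; cv2.imwrite("pics/side3.png",cv2.resize(im[220:370,200:370],None,fx=4,fy=4))
```

```text
pos [ 0.5169 -0.2497  0.1019] yawy 10.72 tilt 0.03 q [-0.66  0.33  1.71  0.    1.11 -0.84] F [-0.2  0.2 -1.2] T [-0.031  0.025 -0.024] t 25.35
shift [-3.1 -1.4 48.9] turn 0.004
scene 0.03 105 ((518.0633544921875, -252.40402221679688), 31.655954360961914) 0.03749894699854718
scene 0.088 177 ((518.4948120117188, -248.24945068359375), 35.16850662231445) 0.09674193403226378
side 0.03 257 ((513.4798583984375, -255.6580810546875), 31.698516845703125) 0.03612676901700438
side 0.062 22 ((519.619384765625, -270.74627685546875), 6.138360023498535) 0.07138623423308228
side 0.088 548 ((516.5357666015625, -252.49588012695312), 34.95344543457031) 0.09636482535188481
```

View pics/side3.png

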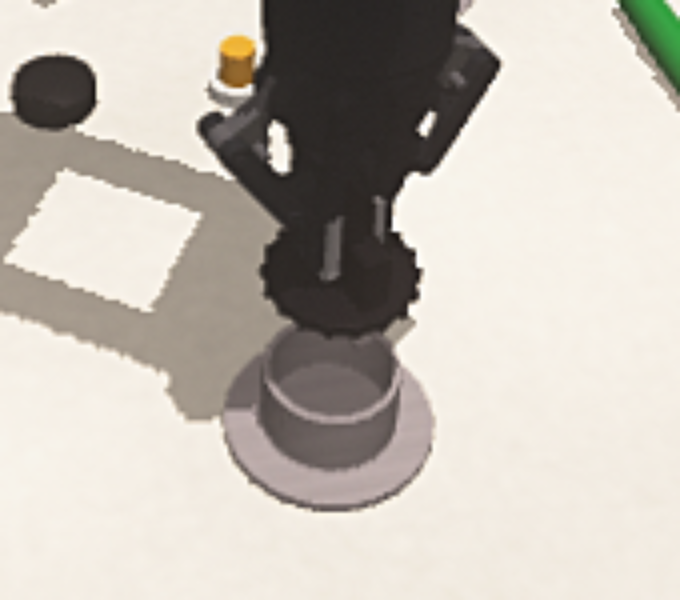

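The cap (345,280) sits a few mm off the cup (330,385). All three cameras agree on about (+1.2,+3.4) mm, so I'll correct that and lower slowly.

Request:
move_arm --series '[[[0, -2, -1, 0, 0], [0, -3.2, -1.7, 0, 0], [0, -3.2, -1.7, 2, 0], [0, -3.2, -1.7, 8, 0], [0, -3.2, -1.7, 15, 0], [0, -3.2, -1.7, 22, 0], [0, -3.2, -1.7, 29, 0], [0, -3.2, -1.7, 36, 0], [0, -3.2, -1.7, 42, 0], [0, -3.2, -1.7, 44, 0]]]'

```text
time_s: 26.28
eef_pos: [0.5149, -0.2536, 0.0559]
eef_rot: [-0.001, 0.638, 0.77, -0.0]
wrist_force: [0.1, -0.4, -2.2]
opening: 0.152
grasp_force: 59.3
```

```bash
python3 -c "
from h import *
go(.516,-.253,.052,10.5)"
```

```text
pos [ 0.5149 -0.2536  0.0559] yawy 10.66 tilt 0.13 q [-0.66  0.4   1.73 -0.    1.02 -0.85] F [ 0.1 -0.4 -2.2] T [ 0.045 -0.027  0.02 ] t 26.2833
shift [0.4 1.2 3.9] turn 0.003
```

Free inside the cup. Lowering until the disc touches.

Request:
move_arm --series '[[[0, 0, 0, 0.5, 0], [0, 0, 0, 1, 0], [0, 0, 0, 1.5, 0], [0, 0, 0, 2, 0], [0, 0, 0, 2.5, 0], [0, 0, 0, 3, 0], [0, 0, 0, 3.5, 0], [0, 0, 0, 3.5, 0], [0, 0, 0, 3.5, 0], [0, 0, 0, 3.5, 0]]]'

```text
time_s: 27.12
eef_pos: [0.5157, -0.2542, 0.0541]
eef_rot: [0.0, 0.638, 0.77, 0.0]
wrist_force: [-0.8, 0.2, -2.2]
opening: 0.155
grasp_force: 59.3
```

```bash
python3 -c "
from h import *
go(.516,-.253,.052,10.5)"
```

```text
pos [ 0.5157 -0.2542  0.0541] yawy 10.66 tilt 0.0 q [-0.66  0.4   1.73  0.    1.02 -0.85] F [-0.8  0.2 -2.2] T [ 0.004  0.002 -0.008] t 27.1167
shift [1.1 0.5 2.1] turn 0.003
```

Request:
move_arm --series '[[[0, 0, 0, 0.4, 0], [0, 0, 0, 0.8, 0], [0, 0, 0, 1.2, 0], [0, 0, 0, 1.6, 0], [0, 0, 0, 2, 0], [0, 0, 0, 2.4, 0], [0, 0, 0, 2.4, 0], [0, 0, 0, 2.4, 0], [0, 0, 0, 2.4, 0], [0, 0, 0, 2.4, 0]]]'

```text
time_s: 27.95
eef_pos: [0.5157, -0.2542, 0.0518]
eef_rot: [0.0, 0.638, 0.77, -0.0]
wrist_force: [0.7, 0.7, -0.7]
opening: 0.149
grasp_force: 59.5
```

```bash
python3 -c "
from h import *
go(.516,-.253,.052,10.5)"
```

```text
pos [ 0.5157 -0.2542  0.0518] yawy 10.66 tilt 0.0 q [-0.66  0.4   1.73 -0.    1.01 -0.85] F [ 0.7  0.7 -0.7] T [-0.017  0.052 -0.033] t 27.95
shift [ 1.1  0.5 -0.2] turn 0.003
```

Request:
move_arm --series '[[[0, 0, 0, 0.3, 0], [0, 0, 0, 0.6, 0], [0, 0, 0, 0.9, 0], [0, 0, 0, 0.9, 0], [0, 0, 0, 0.9, 0], [0, 0, 0, 0.9, 0], [0, 0, 0, 0.9, 0], [0, 0, 0, 0.9, 0], [0, 0, 0, 0.9, 0], [0, 0, 0, 0.9, 0]]]'

```text
time_s: 28.78
eef_pos: [0.5157, -0.2542, 0.0517]
eef_rot: [-0.0, 0.638, 0.77, -0.0]
wrist_force: [-4.1, 2.6, 6.4]
opening: 0.147
grasp_force: 60.8
```

```bash
python3 -c "
from h import *
go(.516,-.253,.052,10.5)"
```

```text
pos [ 0.5157 -0.2542  0.0517] yawy 10.67 tilt 0.01 q [-0.66  0.4   1.73 -0.    1.01 -0.85] F [-4.1  2.6  6.4] T [0.399 0.588 0.034] t 28.7833
shift [ 1.1  0.5 -0.3] turn 0.003
```

Seated on the rim. Opening, then backing straight up.

Request:
move_arm --series '[[[0.2, 0, 0, 0, 0], [0.3, 0, 0, 0, 0], [0.5, 0, 0, 0, 0], [0.7, 0, 0, 0, 0], [0.8, 0, 0, 0, 0], [0.8, 0, 0, 0, 0], [0.8, 0, 0, 0, 0], [0.8, 0, 0, 0, 0], [0.8, 0, 0, 0, 0], [0.8, 0, 0, 0, 0]]]'

```text
time_s: 29.62
eef_pos: [0.5157, -0.2542, 0.0508]
eef_rot: [0.0, 0.638, 0.77, -0.0]
wrist_force: [-0.3, -0.3, -0.3]
opening: 0.797
grasp_force: 0.0
```

Request:
move_arm --series '[[[0.8, 0, 0, -2, 0], [0.8, 0, 0, -8, 0], [0.8, 0, 0, -18, 0], [0.8, 0, 0, -35, 0], [0.8, 0, 0, -60, 0], [0.8, 0, 0, -90, 0], [0.8, 0, 0, -120, 0], [0.8, 0, 0, -140, 0], [0.8, 0, 0, -150, 0], [0.8, 0, 0, -150, 0]]]'

```text
time_s: 30.45
eef_pos: [0.5171, -0.2552, 0.2045]
eef_rot: [0.003, 0.638, 0.77, 0.0]
wrist_force: [0.7, -0.4, -0.2]
opening: 0.805
grasp_force: 0.0
```

Run:
```python
from h import *
go(.516,-.253,.2,10.5)
for n in("scene","side","wrist"):
    im,d=camera(n)
    P,uv=cloud(n,d,np.ones_like(d,bool))
    r=np.hypot(P[:,0]-.516,P[:,1]+.253)
    for lo,hi in((.042,.053),(.07,.085)):
        q=P[(r<.045)&(P[:,2]>lo)&(P[:,2]<hi)]
        if len(q)>10: print(n,lo,len(q),cv2.minEnclosingCircle((q[:,:2]*1000).astype(np.float32)),np.percentile(q[:,2],[5,50,95]).round(4))
    if n=="side": cv2.imwrite("pics/side4.png",cv2.resize(im[220:370,200:370],None,fx=4,fy=4))
```

```text
pos [ 0.5171 -0.2552  0.2045] yawy 10.66 tilt 0.36 q [-0.66  0.2   1.63 -0.    1.3  -0.85] F [ 0.7 -0.4 -0.2] T [ 0.01  -0.034  0.024] t 30.45
shift [ 2.4 -0.7  4.5] turn 0.003
scene 0.042 200 ((515.8724365234375, -251.56607055664062), 36.346248626708984) [0.0441 0.0474 0.0514]
scene 0.07 89 ((520.5294189453125, -253.76364135742188), 28.49856185913086) [0.0711 0.0767 0.0807]
side 0.042 623 ((514.7544555664062, -255.56866455078125), 35.610198974609375) [0.0435 0.0457 0.0494]
side 0.07 232 ((515.4197998046875, -254.93045043945312), 28.517621994018555) [0.0713 0.0755 0.0773]
wrist 0.042 2339 ((515.4998779296875, -254.57066345214844), 34.77363586425781) [0.0451 0.0464 0.0476]
wrist 0.07 850 ((515.84716796875, -254.14788818359375), 27.875064849853516) [0.0738 0.0762 0.0774]
```

View pics/side4.png

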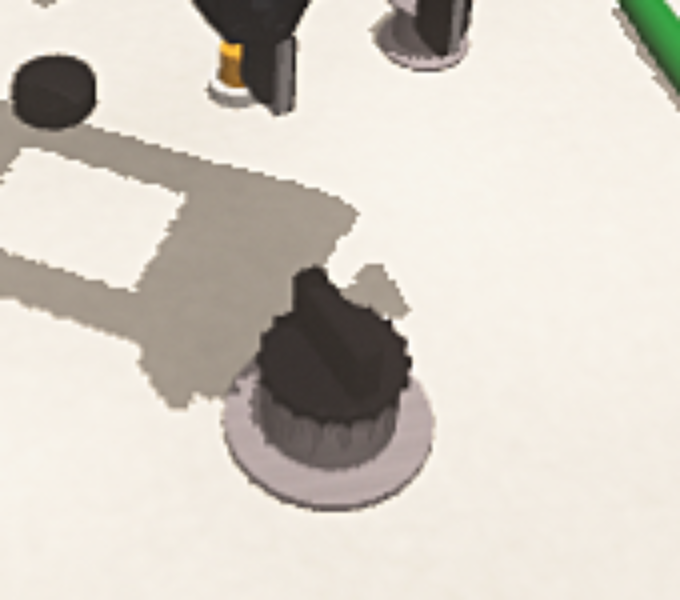

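The cap stands level on the cup's rim at (335,360), grip bar up, about 1 to 2 mm off centre; the gripper is clear of it.

```bash
python3 -c "
from bench import order
print(order.hand_in())"
```

```text
the job is handed in; nothing more can be done
None
```

The cap was vented at its first stop, pressed, turned to the end and lifted off. It now stands upright in the drip cup with its disc on the rim and has been let go; the job is handed in, with no verdict shown.

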